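# Isolate the die station and hold its guard open at 60 degrees

## Task

Throw the isolator's toggle lever over to OFF, away from the side it leans to now, while the guard of the crimp-die station is still shut. Only then take the guard by its bar handle, lift it to 60 degrees from shut and keep holding it there by the handle for the die inspection: the guard springs shut if let go, so finish still holding it. Leave the loose things lying around where they are.

Things in the scene. Friction and masses are not known exactly. Their poses are not given: they have to be found in the camera images.
- station: Crimp-die holding station, fixed to the bench: grey base plate 120 x 134 x 12 mm with a steel die block on it, covered by a grey sheet-metal guard with a grille of steel rods in its top. Origin at the centre of the underside of the base plate, on the bench; x points from the handle side to the hinge side (away from the robot, give or take its yaw), y along the hinge, z up.
- guard (a joint): Angle of the guard about its hinge, rad: 0 shut, grows as the front is lifted, stop at 1.45. 60 degrees is 1.047. Weight and a spring (about 0.3 N m in all, about 2 N at the bar) drive it shut from every angle; it never stays open by itself.
- guard_hinge (a point): Middle of the guard's hinge axis, at station x = 48 mm, y = 0, z = 74 mm; the axis lies level along the station's y. The guard reaches 100 mm forward from it, is 116 mm wide, its skirts hang 51 mm below the axis and its top is 6 mm above it.
- guard_bar (a point): Middle of the guard's bar handle: a round steel bar 10 mm thick, parallel to the hinge, 146 mm from the hinge axis, in front of the guard (station x = -98 mm, z = 74 mm when shut). Straight for 90 mm between its two arms; about 40 mm free between bar and guard front. Moves with the guard: at angle a it is 146 cos a in front of the hinge and 146 sin a above it.
- guard_handle: The bow-shaped bar handle as a part of the guard. Its origin lies on the hinge axis (the same point as guard_hinge) and it turns with the guard; x points from the bar to the hinge.
- isolator: Isolator switch, fixed to the bench beside the station (left or right of it): grey box 66 x 74 x 44 mm with a toggle lever on top and a black cable entry stub on its far side (+x). Origin at the centre of its underside; x points across the box, along the lever's throw from ON to OFF (away from the robot, give or take its yaw), z up.
- isolator_lever (a joint): Angle of the toggle lever, rad: 0 ON (leaning 0.6 rad from upright to the isolator's -x, towards the robot), 1.2 OFF (leaning 0.6 rad to +x). It falls over to the nearer end from either side of the middle (0.6); 1 to 2 N at the grip throws it.
- lever_pivot (a point): The lever's pivot, on the isolator's z axis 46 mm above the bench; the axis lies along the isolator's y.
- lever_tip (a point): Centre of the lever's black grip (20 mm thick, from 40 to 82 mm from the pivot), 66 mm from the pivot; moves with the lever.
- tally: Bystander: white tally counter, 52 x 64 x 23 mm, loose, origin at its underside.
- roller: Bystander: flat spare roller, 37 mm across, 14 mm high, loose, origin at its underside, behind the gap between station and isolator.
- marker: Bystander: marker pen, 119 mm long, 16 mm thick, loose, lying at the bench's front edge in front of the fixed crimp press (0.39 m tall, about 0.14 x 0.19 m, some 10 cm or more to the right of the rightmost task device's centre: go round it), origin at its underside.

How it is judged:
By the outcome, as a careful person would: the job done as asked, in the order asked, and still so for the second after the job is handed in, while the arm keeps its last pose, push and grip.
It also fails if it takes over 51 s, if anything falls off the work surface, if the arm or the gripper's body presses on something with over 40 N, if the wrist force passes 120 N, or if a joint passes its speed limit or range.

## Robot

A 7-joint arm with a two-finger parallel gripper is mounted at the origin on a cart in front of the work surface, level with it; the furniture and walls round the work are solid. World frame = base frame: x ahead of the robot, y to its left, z up, the work surface at z = 0. Lengths are in m, angles in rad, forces in N, time in s.
With the tool pointing down it reaches from about 0.35 to 0.775 m from the base axis. Payload 3.1 kg.
Tool frame: the origin (TCP) lies at the very end of the fingers, on their centre line; the grasp point (between the pads) lies 19 mm behind it (env.pinch_z is the z of the grasp point in the tool frame, in m); z points along the fingers, y is the line along which they close (so a half turn about z gives the same grasp; the last joint's range is limited). The gripper opens to 85 mm and grips with 20 to 120 N. Pads are 22 mm wide; open, the fingers measure 114 mm over their backs; the gripper's body (76 mm by 85 mm) begins 54 mm behind the grasp point. The pads swing forward as they close: fully open they stand 13 mm farther back than shut.
Start: joints at [1.152, 0.311, 0.014, 1.512, -0.004, 1.319, -0.027], TCP at [0.202, -0.511, 0.231] pointing down, gripper open.
Joint ranges: [-2.7, 2.7], [-0.3, 1.91], [-1.27, 1.3], [0.12, 2.57], [-1.44, 4.58], [0.2, 2.03], [-3.05, 3.05]. Speed limits (rad/s): [2.79, 2.79, 3.14, 3.14, 3.14, 3.14, 3.14].

## Interface

Orientations are given as a rotation vector (axis times angle).
In Python, from bench import env, viewer, close_job, silhouettes, tip_of gives the robot as it stands.
- The arm moves only by the tool move_arm, never from a script. Its argument "rows" is a list of rows, each a list of 4 numbers: the shift along the tool's x, y, z in a scale on which 1.0 is 300 mm, then the turn about the tool's z in a scale on which 1.0 is pi rad. In form: [[tx, ty, tz, spin], ...]. A call has 1 to 8 rows; each row is the pose to reach, as a shift and turn from the pose commanded when the call began, along the tool's axes at that moment; what a row does not reach only later rows make up. A row lasts 1/10 s, in which the tool goes at most 50 mm and 8.59 degrees, less where a joint would pass 70% of its speed; a pose out of reach is approached as far as the arm can. A shift or turn number past 1, either way, is cut back to 1. A call with a gripper value outside its range is refused whole. "fingers" is the opening, from -1 (shut) to 1 (fully open), set as the call begins (left out, the last holds). The fingers move at their own pace and stop on an object; "grip_force" is the grip in N (left out, the last holds). Time passes only in rows, so rows that repeat a pose let the fingers close. It gives the time, the measured TCP pose, the force, the opening and the grip force at its end, in the units of the state.
- env.state(): the state, without advancing time (a new reading comes with each control period).
- viewer.read_camera(name): name is "scene" or "top"; returns a dict with "color" (420x560x3 uint8, red, green, blue), "fovy" (degrees; the focal length in pixels is half the picture's height over the tangent of half this angle, whatever the lens; pixels are square), "cx", "cy" (the principal point, pixels), "R" (3x3) and "t" (3): a world point X has camera coordinates R X + t. Camera axes: x right, y down, z forward; pixel columns grow to the right and rows downward; lengths in m; the calibration is good to about 2 mm. A picture is of the moment at which its call begins. There is no depth.
- close_job(): hands the job in; it is judged then, once.
Trained networks look in the newest picture that a camera, given by its name, has taken for a name from the list of things; names that differ only in an ending like _2 or _b are one class to them, and where a whole thing is asked for, a point or a joint stands for the part that bears it (a point fixed in the world has none). Each returns a list of dicts, best first, with "conf" (0 to 1); they miss things now and then, are a little off and sometimes report something else, mostly with a low value. They report only what shows in the picture. A call takes as long as a camera call.
- silhouettes(camera, query): "pixels" (420x560 bool, what is visible of it).
- tip_of(camera, query): "position" ([x, y, z] in m, in world coordinates, good to about 4 mm: a listed point, or the origin of a listed thing).
The state is a dict: "time": time; "qpos": joint angles; "joint_vel": joint speeds; "joint_torque": joint torques, N m; "ee_pos": TCP position; "orientation": TCP orientation; "force": force on the tool from outside, world axes, zero at the start; "torque": the same for the moment, N m; "grip_width": finger opening in m; "grasp_force": force on a finger pad.
Only numpy, scipy, OpenCV 4.12 (cv2) and the standard library are available. Lean on these libraries where they do the work, as an engineer would, in place of code of your own. Each camera call takes 0.05 s, during which the arm holds its last target. There are 200 camera calls.

## Working session

There is one attempt and no reset: what is moved stays moved. The work goes in short steps, Python scripts to look and compute and a tool call to move; the robot and the scene stay as the last step left them, time stands still between calls to the robot, and variables do not carry over. Pictures are saved under pics/ and viewed, at most 10 in all, crops included, and the job is handed in when it is done.

Besides the shell and the picture viewer there is one more tool, called after ">>>" by a JSON object that holds its "op" and its "data", one argument or row to a line. move_arm: Moves the arm, as the interface text tells. Its arguments: {"type":"object","properties":{"rows":{"type":"array"},"fingers":{"type":"number"},"grip_force":{"type":"number"}},"required":["rows"]}

```bash
mkdir -p pics
cat > h.py <<'E'
import numpy as np,cv2
from bench import env,viewer,close_job,silhouettes,tip_of
from scipy.spatial.transform import Rotation as Rot
def proj(c,X):
    X=np.atleast_2d(X)@np.array(c["R"]).T+c["t"]; f=210/np.tan(np.radians(c["fovy"]/2))
    return X[:,:2]/X[:,2:]*f+[c["cx"],c["cy"]]
E
python3 - <<'E'
from h import *
ims=[]
for n in("scene","top"):
    c=viewer.read_camera(n); cv2.imwrite(f"pics/{n}0.png",c["color"][...,::-1])
    for q in("station","guard_hinge","guard_bar","guard_handle","isolator","lever_pivot","lever_tip","tally","roller","marker"):
        print(n,q,[(np.round(d["position"],3).tolist(),round(d["conf"],2)) for d in tip_of(n,q)[:2]])
s=env.state();print(s,env.pinch_z);print(Rot.from_rotvec(s["orientation"]).as_matrix().round(3))
E
```

```text
scene station [([0.534, 0.312, 0.003], 0.86)]
scene guard_hinge [([0.58, 0.289, 0.077], 0.59)]
scene guard_bar [([0.447, 0.34, 0.076], 0.92), ([0.582, 0.292, 0.073], 0.71)]
scene guard_handle []
scene isolator [([0.538, 0.085, -0.001], 0.7)]
scene lever_pivot [([0.541, 0.077, 0.052], 0.73)]
scene lever_tip [([0.509, 0.107, 0.099], 0.39)]
scene tally [([0.564, 0.454, 0.001], 0.64)]
scene roller [([0.601, 0.188, 0.003], 0.49)]
scene marker [([0.564, 0.454, -0.0], 0.73), ([0.402, -0.114, 0.0], 0.53)]
top station [([0.537, 0.303, 0.001], 0.83)]
top guard_hinge [([0.582, 0.287, 0.071], 0.78)]
top guard_bar [([0.447, 0.345, 0.076], 0.71)]
top guard_handle [([0.402, -0.111, -0.006], 0.61)]
top isolator [([0.539, 0.084, -0.006], 0.56)]
top lever_pivot []
top lever_tip [([0.508, 0.098, 0.098], 0.69)]
top tally [([0.566, 0.455, 0.0], 0.55), ([0.54, 0.08, 0.042], 0.34)]
top roller [([0.606, 0.19, 0.004], 0.64)]
top marker [([0.403, -0.112, -0.001], 0.6)]
{'time': 1.1, 'qpos': array([ 1.15231995,  0.31089054,  0.01400565,  1.51151068, -0.00437469,
        1.31919094, -0.02719175]), 'joint_vel': array([ 1.63533091e-03, -1.09142009e-03, -9.19059346e-05,  1.93255061e-04,
        9.16697066e-04, -1.01437928e-04,  7.67677889e-04]), 'joint_torque': array([-7.76344177e-05, -3.79821038e+01,  1.45711899e-01, -2.30865562e+01,
        1.22069297e-02,  1.74511115e-03,  5.72337996e-06]), 'ee_pos': array([ 0.20238228, -0.51142688,  0.23130472]), 'orientation': array([ 3.08594453e+00,  5.88467828e-01, -6.20466315e-05]), 'force': array([-0.49576901, -0.13770118, -0.35831067]), 'torque': array([-0.00064444,  0.00668127, -0.02972691]), 'grasp_force': 0.0, 'grip_width': 0.08544236217049915} -0.0187
[[ 0.93   0.368 -0.   ]
 [ 0.368 -0.93  -0.   ]
 [-0.     0.    -1.   ]]
```

View pics/scene0.png

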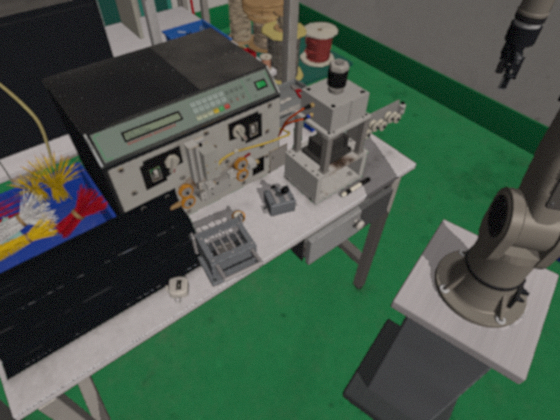

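View pics/top0.png

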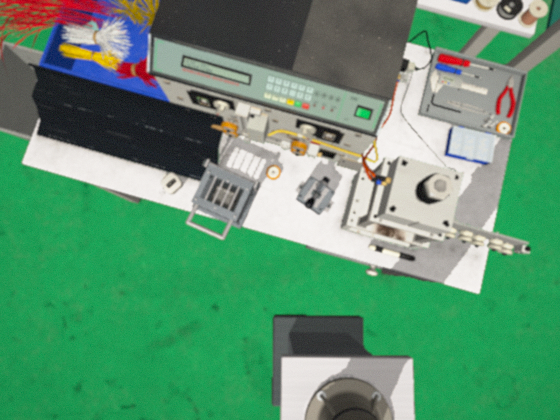

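The scene view shows the station at about (225,245), the isolator at (278,198) with the press right of it at (325,150), and the tally at (178,288). The top view agrees: station (225,190), bar (205,230), isolator (315,190), lever leaning towards the robot, roller (272,172), marker (390,252). Next I'll check the yaws with a model overlay.

```bash
cat > fit.py <<'E'
from h import *
from scipy.optimize import minimize
def boxpts(x0,x1,y0,y1,z0,z1): return np.array([[x,y,z] for x in(x0,x1) for y in(y0,y1) for z in(z0,z1)])
def hullmask(c,P,p):
    ca,sa=np.cos(p[2]),np.sin(p[2]); W=P.copy(); W[:,0]=p[0]+ca*P[:,0]-sa*P[:,1]; W[:,1]=p[1]+sa*P[:,0]+ca*P[:,1]
    u=proj(c,W); m=np.zeros((840*2,560*4),np.uint8); h=cv2.convexHull((u*4).astype(np.int32)); cv2.fillConvexPoly(m,h,1); return m,h
M={"isolator":[boxpts(-.033,.033,-.037,.037,0,.044)],"station":[boxpts(-.06,.06,-.067,.067,0,.012),boxpts(-.052,.048,-.058,.058,.023,.080)]}
init={"isolator":[.539,.082,-.5],"station":[.536,.308,-.383]}
cams={n:viewer.read_camera(n) for n in("scene","top")}
sil={(n,q):silhouettes(n,q) for n in cams for q in M}
res={}
for q in M:
    def cost(p,full=False):
        e=0
        for n in cams:
            s=sil[n,q]
            if not s: continue
            m=0
            for P in M[q]: m=m|hullmask(cams[n],P,p)[0]
            S=cv2.resize(s[0]["pixels"].astype(np.uint8),(2240,1680),interpolation=0)
            if q=="isolator": S=cv2.morphologyEx(S,cv2.MORPH_OPEN,np.ones((33,33)))
            e+=1-(m&S).sum()/(m|S).sum()
        return e
    best=None
    for y in(-.7,-.5,-.35,-.2):
        p0=np.array(init[q][:2]+[y]); r=minimize(cost,p0,method="Nelder-Mead",options=dict(initial_simplex=[p0,p0+[.01,0,0],p0+[0,.01,0],p0+[0,0,.12]],maxiter=90))
        print(q,r.x.round(4),round(r.fun,3))
        if best is None or r.fun<best.fun: best=r
    res[q]=best.x
out=[]
for n in cams:
    im=cv2.resize(cams[n]["color"][...,::-1],None,fx=4,fy=4,interpolation=cv2.INTER_CUBIC)
    for q in M:
        for P in M[q]:
            for z in np.unique(P[:,2]): cv2.polylines(im,[hullmask(cams[n],P[P[:,2]==z],res[q])[1]],True,(0,0,255),1)
    c=(proj(cams[n],[.53,.2,.05])[0]*4).astype(int); out.append(im[c[1]-300:c[1]+300,c[0]-400:c[0]+400])
for i,o in enumerate(out): cv2.imwrite(f"pics/fit{i}.png",o)
E
python3 fit.py
```

```text
isolator [ 0.541   0.086  -0.6597] 0.094
isolator [ 0.5417  0.0871 -0.5637] 0.1
isolator [ 0.5411  0.0863 -0.6392] 0.095
isolator [ 0.5407  0.0864 -0.6261] 0.095
station [ 0.5384  0.3037 -0.4111] 0.237
station [ 0.538   0.3031 -0.4154] 0.238
station [ 0.5384  0.3036 -0.4117] 0.237
station [ 0.5386  0.3034 -0.414 ] 0.236
```

View pics/fit0.png

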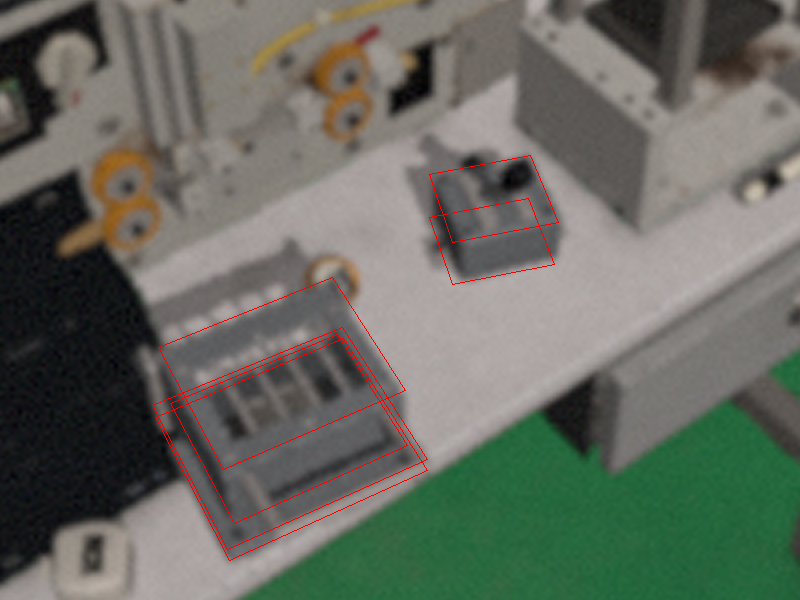

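View pics/fit1.png

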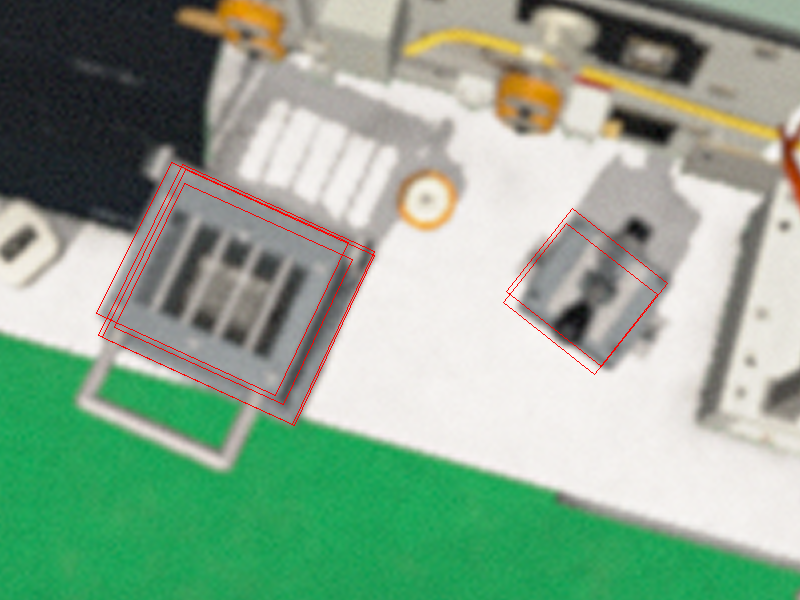

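Fits agree with the network points: station yaw about -0.40, centre (0.537, 0.307); isolator centre (0.540, 0.084), yaw about -0.53. I'll go round the press, close to the base.

The rows are not in the units I measure in: shifts go in shares of 300 mm and turns go in shares of pi rad. I convert before sending: -289 mm is -0.9633, 252 mm is 0.84, -0.66 rad is -0.2101.

>>> {"op": "move_arm", "data": {
  "rows": [
    [0.1067,-0.12,-0.0133,-0.0255],
    [0.21,-0.24,-0.0267,-0.0509],
    [0.3167,-0.36,-0.04,-0.0796],
    [0.42,-0.48,-0.05,-0.105],
    [0.5267,-0.6,-0.0667,-0.1305],
    [0.6333,-0.7233,-0.08,-0.1592],
    [0.7367,-0.8433,-0.09,-0.1846],
    [0.84,-0.9633,-0.1,-0.2101]
  ],
  "fingers": -1,
  "grip_force": 30
}}

```text
time: 2.2
ee_pos: [0.3308, -0.1481, 0.2618]
orientation: [2.725, 1.56, 0.001]
force: [0.2, -0.3, 0.4]
grip_width: -0.0004
grasp_force: 0.0
```

In the tool's units: 237 mm is 0.79, -129 mm is -0.43.

>>> {"op": "move_arm", "data": {
  "rows": [
    [0.1333,-0.0733,0.0067,0],
    [0.2667,-0.1467,0.0167,0],
    [0.3967,-0.2167,0.0333,0],
    [0.5267,-0.2867,0.05,0],
    [0.66,-0.36,0.0667,0],
    [0.79,-0.43,0.0833,0],
    [0.79,-0.43,0.0833,0]
  ]
}}

```text
time: 2.9
ee_pos: [0.3388, 0.1263, 0.2366]
orientation: [-2.717, -1.573, -0.003]
force: [0.6, -0.4, -0.7]
grip_width: -0.0
grasp_force: 0.0
```

In the tool's units: 148 mm is 0.4933, 110 mm is 0.3667.

>>> {"op": "move_arm", "data": {
  "rows": [
    [0.0567,0.0933,0.1233,0],
    [0.11,0.1833,0.2467,0],
    [0.1667,0.2767,0.37,0],
    [0.22,0.3667,0.4667,0],
    [0.22,0.3667,0.4933,0],
    [0.22,0.3667,0.4933,0]
  ]
}}

```text
time: 3.5
ee_pos: [0.4668, 0.1195, 0.0863]
orientation: [-2.727, -1.554, 0.008]
force: [-0.9, 0.1, 0.2]
grip_width: 0.0001
grasp_force: 0.0
```

Run:
```python
from h import *
for n in("scene","top"):
    c=viewer.read_camera(n)
    for q in("lever_tip",): print(n,q,[(np.round(d["position"],3).tolist(),round(d["conf"],2)) for d in tip_of(n,q)[:2]])
s=env.state();R=Rot.from_rotvec(s["orientation"]).as_matrix();print(s["time"],s["ee_pos"])
for t in ([.508,.1025,.088],[.56,.072,.088]): print((R.T@(np.array(t)-s["ee_pos"])*1000).round(1))
```

```text
scene lever_tip [([0.514, 0.103, 0.1], 0.62)]
top lever_tip []
3.7 [0.46847723 0.12073682 0.09004142]
[ 4.4 43.3  2.2]
[  4.6 103.6   2.4]
```

In the tool's units: 88 mm is 0.2933, 82 mm is 0.2733.

>>> {"op": "move_arm", "data": {
  "rows": [
    [0.0133,0.04,0,0],
    [0.0133,0.08,0,0],
    [0.0133,0.12,0,0],
    [0.0133,0.16,0,0],
    [0.0133,0.2,0,0],
    [0.0133,0.24,0,0],
    [0.0133,0.2733,0,0],
    [0.0133,0.2933,0,0]
  ]
}}

```text
time: 4.5
ee_pos: [0.5473, 0.0779, 0.088]
orientation: [2.73, 1.554, 0.0]
force: [-0.9, -0.6, 0.0]
grip_width: 0.0001
grasp_force: 0.0
```

In the tool's units: -140 mm is -0.4667, -125 mm is -0.4167.

>>> {"op": "move_arm", "data": {
  "rows": [
    [0,-0.0833,0,0],
    [0,-0.2,0,0],
    [0,-0.3167,0,0],
    [0,-0.4167,-0.1,0],
    [0,-0.4667,-0.2333,0],
    [0,-0.4667,-0.3333,0]
  ]
}}

```text
time: 5.1
ee_pos: [0.4233, 0.153, 0.1901]
orientation: [2.724, 1.565, 0.0]
force: [0.3, 0.7, 0.3]
grip_width: 0.0
grasp_force: 0.0
```

Run:
```python
from h import *
for n in("scene","top"):
    c=viewer.read_camera(n)
    for q in("lever_tip","guard_bar","guard_hinge"): print(n,q,[(np.round(d["position"],3).tolist(),round(d["conf"],2)) for d in tip_of(n,q)[:2]])
    u=proj(c,[.5,.2,.05])[0].astype(int); cv2.imwrite(f"pics/l_{n}.png",cv2.resize(c["color"][max(0,u[1]-75):u[1]+75,u[0]-100:u[0]+100,::-1],None,fx=4,fy=4,interpolation=2))
s=env.state();print(s["ee_pos"],s["orientation"])
```

```text
scene lever_tip [([0.572, 0.059, 0.1], 0.44)]
scene guard_bar [([0.447, 0.341, 0.074], 0.86), ([0.564, 0.456, 0.003], 0.56)]
scene guard_hinge [([0.581, 0.288, 0.078], 0.61), ([0.542, 0.082, 0.051], 0.22)]
top lever_tip [([0.568, 0.056, 0.1], 0.49)]
top guard_bar [([0.448, 0.344, 0.076], 0.7)]
top guard_hinge [([0.582, 0.284, 0.071], 0.75)]
[0.42470587 0.14981972 0.18693756] [-2.72807701 -1.55576897  0.00442233]
```

View pics/l_scene.png

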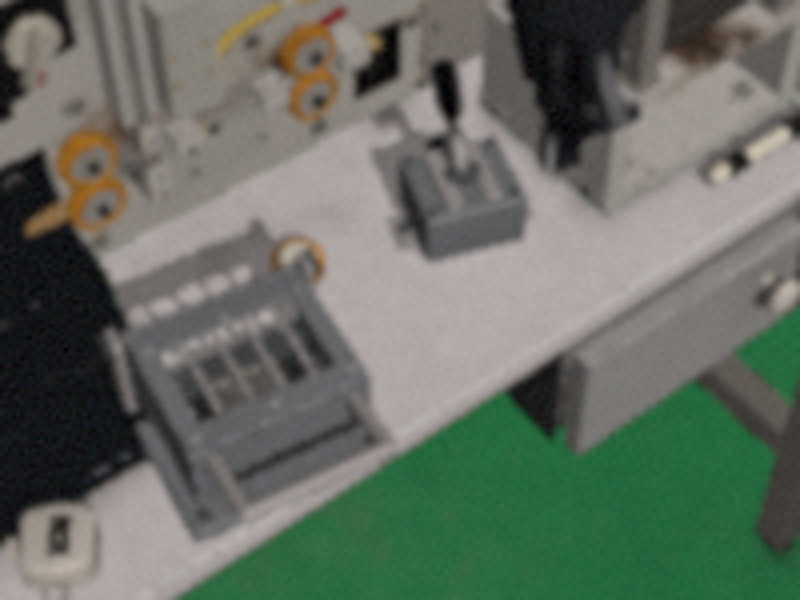

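The picture shows the lever tip at (450,85) leaning away, so it is OFF, and the guard is shut. Now I'll move above the bar.

In the tool's units: 177 mm is 0.59, 133 mm is 0.4433, -0.14 rad is -0.0446.

>>> {"op": "move_arm", "data": {
  "rows": [
    [0.1467,-0.0667,0,-0.0127],
    [0.2933,-0.13,0,-0.0255],
    [0.4433,-0.1967,0,-0.0382],
    [0.59,-0.26,0,-0.0446],
    [0.59,-0.26,0,-0.0446],
    [0.59,-0.26,0,-0.0446]
  ],
  "fingers": -0.15
}}

```text
time: 6.1
ee_pos: [0.447, 0.3438, 0.1866]
orientation: [-2.609, -1.748, 0.005]
force: [0.6, -0.2, 0.2]
grip_width: 0.0364
grasp_force: 0.0
```

Run:
```python
from h import *
s=env.state();R=Rot.from_rotvec(s["orientation"]).as_matrix();print(s["time"],s["ee_pos"],s["grip_width"],np.arctan2(R[1,1],R[0,1]),s["qpos"])
print((R.T@(np.array([.447,.3425,.0745])-s["ee_pos"])*1000).round(1))
```

```text
6.1 [0.44696371 0.34376313 0.18660203] 0.03639359234894721 -0.3901797677657336 [-0.07299486  0.516751   -0.89937268  1.51756879  0.4096502   1.30953952
 -1.40634999]
[ -0.9   0.8 112.1]
```

In the tool's units: 131 mm is 0.4367, 120 mm is 0.4.

>>> {"op": "move_arm", "data": {
  "rows": [
    [-0.0033,0.0033,0.1,0],
    [-0.0033,0.0033,0.2,0],
    [-0.0033,0.0033,0.2833,0],
    [-0.0033,0.0033,0.35,0],
    [-0.0033,0.0033,0.4,0],
    [-0.0033,0.0033,0.4367,0],
    [-0.0033,0.0033,0.4367,0]
  ]
}}

```text
time: 6.8
ee_pos: [0.4487, 0.3393, 0.0558]
orientation: [2.614, 1.742, -0.005]
force: [-0.3, -1.0, -0.1]
grip_width: 0.0366
grasp_force: 0.0
```

>>> {"op": "move_arm", "data": {
  "rows": [
    [0,0,0,0],
    [0,0,0,0],
    [0,0,0,0],
    [0,0,0,0],
    [0,0,0,0],
    [0,0,0,0]
  ],
  "fingers": -1,
  "grip_force": 50
}}

```text
time: 7.4
ee_pos: [0.447, 0.3427, 0.058]
orientation: [-2.61, -1.745, 0.001]
force: [-5.1, 0.9, 1.6]
grip_width: 0.0082
grasp_force: 48.9
```

In the tool's units: -73 mm is -0.2433, -37.8 mm is -0.126.

>>> {"op": "move_arm", "data": {
  "rows": [
    [0,0.001,-0.0317,0],
    [0,0.004,-0.0633,0],
    [0,0.0093,-0.095,0],
    [0,0.0167,-0.126,0],
    [0,0.026,-0.1567,0],
    [0,0.037,-0.1867,0],
    [0,0.05,-0.215,0],
    [0,0.0653,-0.2433,0]
  ]
}}

```text
time: 8.2
ee_pos: [0.4631, 0.3358, 0.1307]
orientation: [-2.606, -1.745, 0.006]
force: [-6.8, 3.8, -1.0]
grip_width: 0.0079
grasp_force: 48.6
```

Run:
```python
from h import *
for n in("scene","top"):
    c=viewer.read_camera(n)
    for q in("guard_bar","guard_hinge"): print(n,q,[(np.round(d["position"],3).tolist(),round(d["conf"],2)) for d in tip_of(n,q)[:2]])
    u=proj(c,[.5,.25,.1])[0].astype(int); cv2.imwrite(f"pics/g_{n}.png",cv2.resize(c["color"][max(0,u[1]-75):u[1]+75,u[0]-100:u[0]+100,::-1],None,fx=4,fy=4,interpolation=2))
s=env.state();print(s["time"],s["ee_pos"],s["orientation"],s["force"],s["grip_width"],s["grasp_force"])
```

```text
scene guard_bar [([0.461, 0.333, 0.145], 0.77)]
scene guard_hinge [([0.582, 0.287, 0.075], 0.67)]
top guard_bar []
top guard_hinge [([0.585, 0.288, 0.072], 0.72), ([0.54, 0.08, 0.045], 0.71)]
8.5 [0.46312115 0.33583766 0.13060411] [-2.6066591  -1.74487755  0.00543153] [-6.69753136  3.28747483 -0.29314329] 0.00766306157586543 48.85785698890686
```

View pics/g_scene.png

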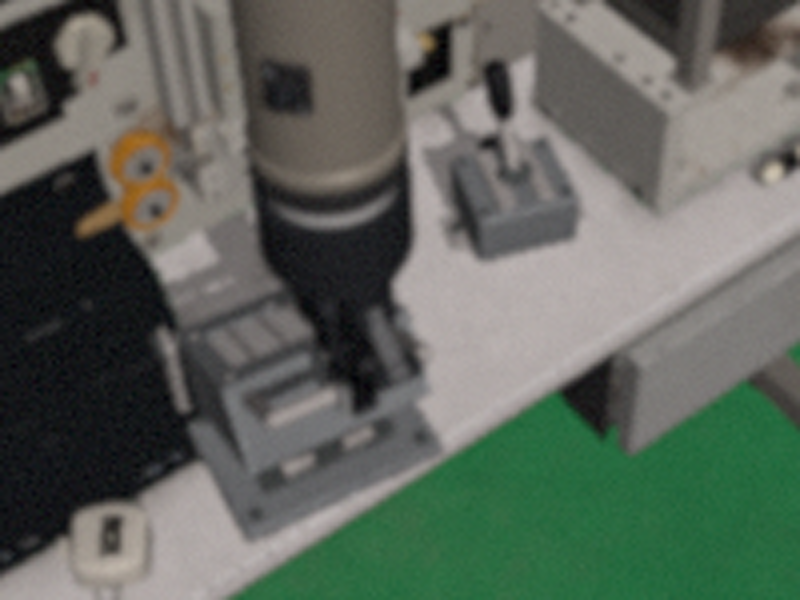

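In the tool's units: -53.4 mm is -0.178, -48.4 mm is -0.1613.

>>> {"op": "move_arm", "data": {
  "rows": [
    [0,0.0133,-0.027,0],
    [0,0.03,-0.053,0],
    [0,0.05,-0.0777,0],
    [0,0.0717,-0.1007,0],
    [0,0.095,-0.1227,0],
    [0,0.1193,-0.1427,0],
    [0,0.145,-0.1613,0],
    [0,0.1717,-0.178,0]
  ]
}}

```text
time: 9.3
ee_pos: [0.5084, 0.3166, 0.1859]
orientation: [-2.604, -1.747, 0.011]
force: [-12.6, 0.1, 9.6]
grip_width: 0.0078
grasp_force: 48.8
```

Run:
```python
from h import *
for i in range(3):
  for n in("scene","top"):
    c=viewer.read_camera(n)
    for q in("guard_bar","guard_hinge"): print(n,q,[(np.round(d["position"],3).tolist(),round(d["conf"],2)) for d in tip_of(n,q)[:1]])
    if i==0: u=proj(c,[.5,.25,.1])[0].astype(int); cv2.imwrite(f"pics/k_{n}.png",cv2.resize(c["color"][max(0,u[1]-75):u[1]+75,u[0]-100:u[0]+100,::-1],None,fx=4,fy=4,interpolation=2))
  s=env.state();R=Rot.from_rotvec(s["orientation"]).as_matrix();g=s["ee_pos"]-.0187*R[:,2];d=R.T@(np.array([.5818,.287,.074])-g)
  print(s["time"],s["ee_pos"],g,d,np.degrees(np.arctan2(-d[2]*-1 if 0 else g[2]-.074,d[1])),s["force"],s["grip_width"],s["grasp_force"])
```

```text
scene guard_bar [([0.508, 0.312, 0.196], 0.55)]
scene guard_hinge []
top guard_bar []
top guard_hinge []
9.6 [0.50873593 0.31646994 0.18610331] [0.50888671 0.31644639 0.20480268] [0.00068706 0.07966938 0.13017334] 58.65521549154456 [-1.23054699e+01  5.57540809e-03  9.90551192e+00] 0.007592328557219918 48.95807147026062
scene guard_bar [([0.507, 0.316, 0.198], 0.84)]
scene guard_hinge [([0.401, -0.11, 0.0], 0.18)]
top guard_bar []
top guard_hinge []
9.9 [0.50873346 0.31647627 0.18610048] [0.50888229 0.31645295 0.20479988] [0.00067608 0.07966278 0.13017857] 58.65677837808556 [-12.67091823  -1.37097724  10.04191348] 0.007865708168610052 48.958632946014404
scene guard_bar [([0.507, 0.314, 0.196], 0.78)]
scene guard_hinge []
top guard_bar []
top guard_hinge []
10.2 [0.50869975 0.31648343 0.18606921] [0.50885033 0.31646063 0.20476859] [0.00068346 0.07970501 0.13014089] 58.637195341643476 [-12.19076654  -1.10677083  10.36488141] 0.00801109692726241 48.95839869976044
```

View pics/k_scene.png

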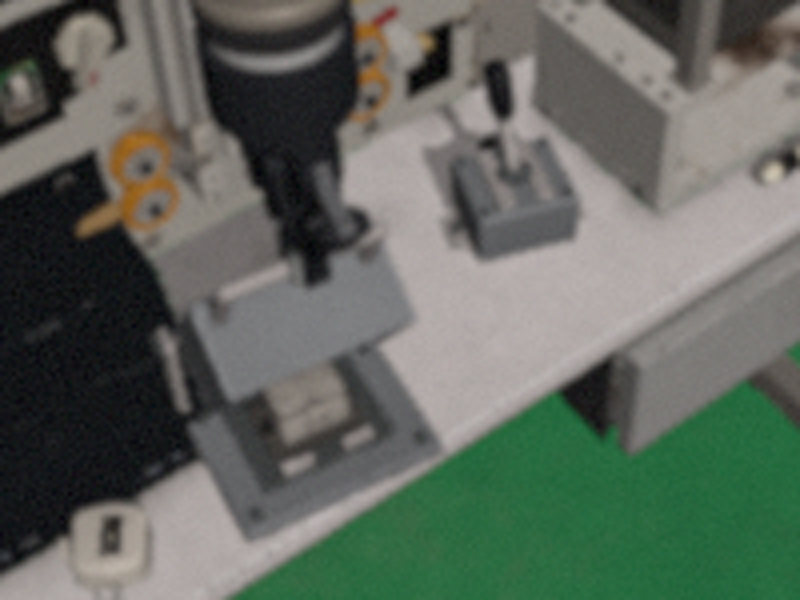

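The guard is up near 60° and gripped. I'll check the angle against the picture: front panel corners show at about (190,312), (390,240) for the top and (230,400), (412,315) for the bottom, with base front corners at (250,540) and (440,450).

Run:
```python
from h import *
c=viewer.read_camera("scene"); u=proj(c,[.5,.25,.1])[0].astype(int)-[100,75]
R=Rot.from_euler("z",-.40).as_matrix(); O=np.array([.5375,.3065,0])
f=lambda P:((proj(c,np.array(P)@R.T+O)-u)*4).round().astype(int)
print("base",f([[-.06,.067,.012],[-.06,-.067,.012],[.06,.067,.012]]).tolist())
im=cv2.resize(c["color"][u[1]:u[1]+150,u[0]:u[0]+200,::-1],None,fx=4,fy=4,interpolation=2)
b=[[x,y,.012] for x,y in((-.06,.067),(-.06,-.067),(.06,-.067),(.06,.067))]
cv2.polylines(im,[f(b)],True,(255,255,0),1)
for a,col in((55,(0,0,255)),(60,(0,255,0)),(65,(255,0,0))):
    t=np.radians(a); g=lambda r,h,y:[.048-r*np.cos(t)+h*np.sin(t),y,.074+r*np.sin(t)+h*np.cos(t)]
    q=[g(.1,.006,.058),g(.1,.006,-.058),g(.1,-.051,-.058),g(.1,-.051,.058)]
    print(a,f(q).tolist(),f([g(.146,0,.045),g(.146,0,-.045)]).tolist())
    cv2.polylines(im,[f(q)],True,col,1); cv2.polylines(im,[f([g(.146,0,.045),g(.146,0,-.045)])],False,col,1)
cv2.imwrite("pics/ov.png",im)
```

```text
base [[245, 536], [444, 443], [168, 393]]
55 [[190, 311], [380, 232], [420, 324], [231, 407]] [[228, 301], [382, 237]]
60 [[183, 296], [373, 219], [415, 309], [226, 391]] [[218, 278], [372, 216]]
65 [[177, 282], [367, 206], [410, 293], [220, 375]] [[208, 257], [362, 195]]
```

View pics/ov.png

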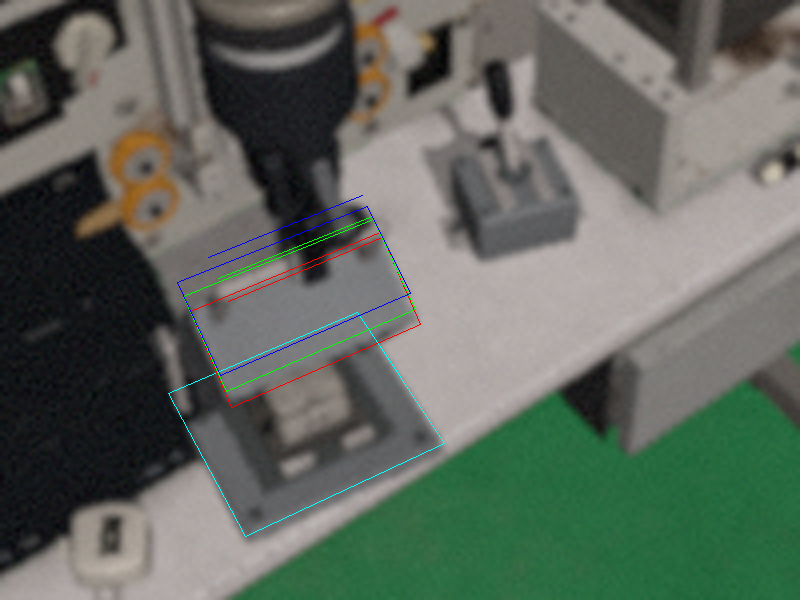

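Measured angle is about 58°, with slight radial stress. A small correction should do it.

In the tool's units: -3.8 mm is -0.0127, 3.5 mm is 0.0117.

>>> {"op": "move_arm", "data": {
  "rows": [
    [0,0.004,-0.0043,0],
    [0,0.008,-0.0087,0],
    [0,0.0117,-0.0127,0],
    [0,0.0117,-0.0127,0],
    [0,0.0117,-0.0127,0]
  ]
}}

```text
time: 10.75
ee_pos: [0.5136, 0.3144, 0.1896]
orientation: [-2.607, -1.746, 0.007]
force: [-9.8, -0.6, 8.3]
grip_width: 0.0077
grasp_force: 49.0
```

Run:
```python
from h import *
for i in range(3):
    c=viewer.read_camera("scene"); print([(np.round(d["position"],4).tolist(),round(d["conf"],2)) for d in tip_of("scene","guard_bar")[:1]])
print([(np.round(d["position"],3).tolist(),round(d["conf"],2)) for d in tip_of("scene","lever_tip")[:1]])
s=env.state();R=Rot.from_rotvec(s["orientation"]).as_matrix();g=s["ee_pos"]-.0187*R[:,2];d=R.T@(np.array([.5818,.287,.074])-g)
print(s["time"],s["ee_pos"],d,np.degrees(np.arctan2(g[2]-.074,d[1])),s["force"],s["grip_width"],s["grasp_force"])
u=proj(c,[.5,.25,.1])[0].astype(int)-[100,75]
cv2.imwrite("pics/f.png",cv2.resize(c["color"][u[1]:u[1]+150,u[0]:u[0]+200,::-1],None,fx=4,fy=4,interpolation=2))
```

```text
[([0.5109, 0.3126, 0.1985], 0.97)]
[([0.5127, 0.3119, 0.1964], 0.55)]
[([0.5131, 0.312, 0.1981], 0.77)]
[([0.572, 0.063, 0.1], 0.75)]
11.1 [0.51355698 0.31439656 0.18960096] [0.00081429 0.07416602 0.13389549] 61.09082157441505 [-9.82824312  0.72977611  7.245335  ] 0.008253046190934702 48.9982545375824
```

View pics/f.png

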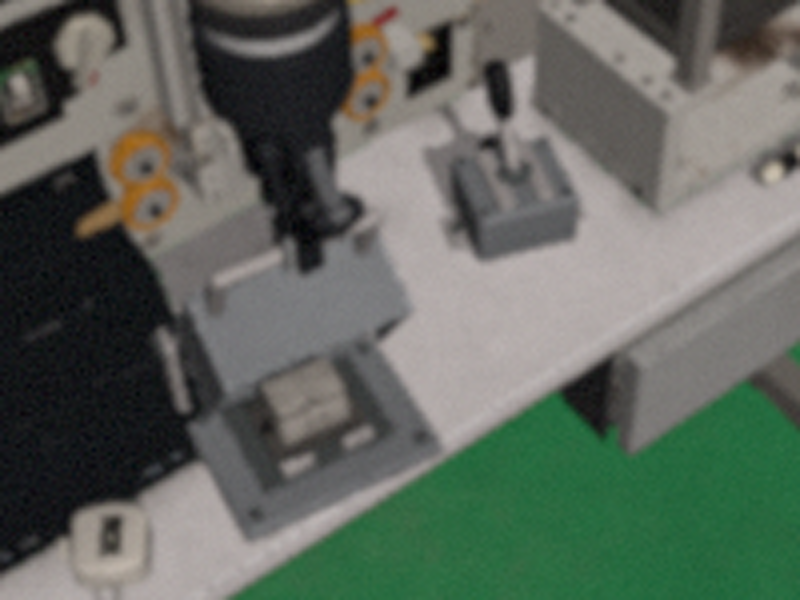

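The panel's bottom edge now runs (222,395) to (410,307), which matches the 60° model. The lever is still OFF, the bar is held between the fingers, and the tally is in place. I'll hand it in.

```bash
python3 -c "
from bench import close_job
print(close_job())"
```

```text
the job is handed in; nothing more can be done
None
```

I threw the isolator lever to OFF while the guard was shut, then lifted the guard by its bar to about 60° (measured 59–61°). The job is handed in with the bar still gripped and none of the loose things handled.

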